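# Clamp the coin chamber and index it to the lock station

## Robot

A 6-joint arm with a two-finger parallel gripper is mounted at the origin on the work surface. World frame = base frame: x ahead of the robot, y to its left, z up, the work surface at z = 0. Lengths are in m, angles in rad, forces in N, time in s.
With the tool pointing down it reaches from about 0.35 to 0.875 m from the base axis. Payload 15.5 kg.
Tool frame: the origin (TCP) lies midway between the tips of the shut fingers; the grasp point (between the pads) lies 19 mm behind it; z points along the fingers, y is the line along which they close (so a half turn about z gives the same grasp; the last joint's range is limited). The gripper opens to 85 mm and grips with 20 to 120 N. Pads are 22 mm wide; open, the fingers measure 114 mm over their backs; the gripper's body (76 mm by 85 mm) begins 54 mm behind the grasp point. The pads swing forward as they close: fully open they stand 13 mm farther back than shut.
Start: joints at [1.036, 0.494, 1.345, -0, 1.302, -0.096], TCP at [0.266, 0.566, 0.231] pointing down, gripper open.
Joint ranges: [-2.91, 2.91], [-0.82, 2.16], [0.22, 2.67], [-1.22, 4.37], [0.12, 2.79], [-3.08, 3.08]. Speed limits (rad/s): [1.89, 1.89, 2.57, 3.01, 3.01, 3.01].

## Interface

Orientations are given as a rotation vector (axis times angle).
In Python, from rig import arm gives the robot as it stands.
- The arm moves only by the tool servo_tool, never from a script. Its argument "deltas" is a list of rows, each a list of 6 numbers: the shift along the tool's x, y, z in m, then the turn, a rotation vector about the tool's x, y, z in degrees. A call has 1 to 20 rows; each row is the pose to reach, as a shift and turn from the pose commanded when the call began, along the tool's axes at that moment; what a row does not reach only later rows make up. A row lasts 1/10 s, in which the tool goes at most 50 mm and 8.59 degrees, less where a joint would pass 70% of its speed; a pose out of reach is approached as far as the arm can. A call with a gripper value outside its range is refused whole. "grip" is the opening, from -1 (shut) to 1 (fully open), set as the call begins (left out, the last holds). The fingers move at their own pace and stop on an object; "force" is the grip in N (left out, the last holds). Time passes only in rows, so rows that repeat a pose let the fingers close. It gives the time, the measured TCP pose, the force, the opening and the grip force at its end, in the units of the state.
- arm.observe(): the state, without advancing time (a new reading comes with each control period).
- arm.read_camera(name): name is "side" or "top"; returns the picture (480x640x3 uint8, red, green, blue); there is no depth.
- arm.camera_info(name): a dict with "K" (3x3 intrinsics, pixels), "eye" and "orientation" of the camera in the world. Camera axes: x right, y up, looking along -z (the intrinsics and any distortion apply to the point x, -y, -z); pixel columns grow to the right and rows downward; lengths in m; the calibration is good to about 2 mm. A picture is of the moment at which its call begins. camera_info takes no time and is no camera call.
- arm.job_done(): hands the job in; it is judged then, once.
Trained networks look in the newest picture that a camera, given by its name, has taken for a name from the list of things; names that differ only in an ending like _2 or _b are one class to them, and where a whole thing is asked for, a point or a joint stands for the part that bears it (a point fixed in the world has none). Each returns a list of dicts, best first, with "score" (0 to 1); they miss things now and then, are a little off and sometimes report something else, mostly with a low value. They report only what shows in the picture. A call takes as long as a camera call. They do not tell look-alikes from the thing itself.
- arm.outline_of(camera, query): "region" (480x640 bool, what is visible of it) and "rect" ([left, top, right, bottom] in pixels, round what is visible of it).
The state is a dict: "time": time; "joint_pos": joint angles; "qd": joint speeds; "joint_torque": joint torques, N m; "tcp_pos": TCP position; "ee_rot": TCP orientation; "ft_force": force on the tool from outside, world axes, zero at the start; "ft_torque": the same for the moment, N m; "opening": opening from 0.0 (shut) to 1.0 (fully open); "grip_force": force on a finger pad.
Only numpy, scipy, OpenCV 4.12 (cv2) and the standard library are available. Lean on these libraries where they do the work, as an engineer would, in place of code of your own. Each camera call takes 0.05 s, during which the arm holds its last target. There are 200 camera calls.

## Task

Get the coin chamber ready for its lock test: press it fully down into its blue nest, then close the yellow clamp flat over it. Then pull up the black index plunger, turn the stage one hole so that the chamber points at the blue panel with the chrome cam lock (not at the white blank panel), and let the plunger drop fully home in that hole, so the stage is locked. Leave the loose cam arm, red key head and brass plate where they lie.

Things in the scene. Friction and masses are not known exactly. Their poses are not given: they have to be found in the camera images.
- fixture_axis (a point): Centre of the fixed round green base (270 mm across), at the stage's top, 34 mm above the bench; the stage turns about the vertical through it. Base axes: at the start the plunger is on the -x side, the nest on the +x side, z up. The steel index ring (top 22 mm above the bench) has 13 mm square holes on a 100 mm radius at -90, -45, 0, 45 and 90 degrees of stage turn.
- stage (a joint): Turn of the aluminium stage, rad, positive counter-clockwise from above; starts at 0, locked in the middle hole; next holes at +0.785 and -0.785, stops at +-1.65. Turning takes about 1.5 N at the plunger; with the pin in a hole it is held fast (about +-0.02 rad play). Plunger, nest, chamber and clamp ride on it.
- plunger_knob (a point): Centre of the plunger's upright black pull knob (26 mm diameter, 28 mm high, yellow spot on top), 100 mm from the stage's axis, 68 mm above the bench when home. Below it a 20 mm thick brass bushing reaches 52 mm above the bench; the stage arm's top is at 34 mm. Its x axis points to the stage's axis.
- plunger (a joint): How far the plunger is pulled up, m: 0 is fully home in a hole; it must be lifted 10 mm to clear the ring; hard stop at 16 mm. A spring pulls it down (4.5 N home, 8 N at 12 mm). Let go between holes, its tip (10 mm diameter, round end) rides on the ring at 10 mm and snaps down when it comes over a hole.
- chamber_top (a point): Centre of the top face of the steel coin chamber (40 x 44 mm block, 40 mm high, black coin slot on top), 100 mm from the stage's axis, opposite the plunger. It stands in a blue nest whose walls reach 52 mm above the bench; the top face is 78 mm above the bench when fully down. The x axis points outward from the stage's axis, z up.
- coin_chamber (a joint): How far the chamber stands proud of its seat, m: 0 is fully down on the hard seat; it starts 3 to 9 mm proud. The nest holds it snugly: pushing it down takes about 4 N (lifting it 8 N), and it stays where it is left.
- clamp_hinge (a point): Middle of the clamp's hinge pin, 66 mm from the stage's axis on the chamber's side, 81.5 mm above the bench; the pin is level, square to the line from the stage's axis to the chamber.
- clamp_tip (a point): Middle of the free end of the yellow clamp strap (62 mm long from the hinge, 24 mm wide, 6 mm thick; this point is half-way through the thickness).
- clamp (a joint): Opening of the clamp strap, rad: 0 lies level over the chamber pointing outward from the stage's axis (its stop, 0.5 mm over a chamber that is fully down), 1.57 stands upright, beyond that it leans back over the stage's centre; stop at 2.0. Stiff hinge: stays where it is left, moves with about 1 N at its tip. A proud chamber blocks it.
- lock_panel: Station to aim for: level blue panel 100 x 100 mm on four stand-offs, with a chrome cam lock (38 mm across) in the middle, its face 74 mm above the bench. Fixed; origin under its centre at bench level, 215 mm from the stage's axis, in line with the chamber when the stage is one hole on, to one side (+0.785) or the other (-0.785).
- blank_panel: Wrong station: level white panel of the same size with just a black hole in the middle, fixed, origin under its centre; on the opposite side of the fixture from the blue panel.
- cam_arm: Bystander: zinc cam arm, flat, about 58 x 26 x 5 mm, loose on the bench; origin under its middle.
- key_head: Bystander: red nylon key head 28 mm across and 9 mm high with a short steel blade, loose on the bench; origin under the head.
- spring_plate: Bystander: brass plate 60 x 24 x 5 mm, loose on the bench; origin under its centre.
There are look-alikes about, which are no part of the job. What is shaped like the lock_panel but orange or purple is not meant.

How it is judged:
By the outcome, as a careful person would: the job done as asked, in the order asked, and still so for the second after the job is handed in, with the robot touching nothing.
It also fails if it takes over 51 s, if anything falls off the work surface, if the arm or the gripper's body presses on something with over 40 N, if the wrist force passes 120 N, or if a joint passes its speed limit or range.

## Working session

There is one attempt and no reset: what is moved stays moved. The work goes in short steps, Python scripts to look and compute and a tool call to move; the robot and the scene stay as the last step left them, time stands still between calls to the robot, and variables do not carry over. Pictures are saved under pics/ and viewed, at most 10 in all, crops included, and the job is handed in when it is done.

Besides the shell and the picture viewer there is one more tool, called after "Call:" as a command line: name --pt "numbers of a row" for each row, then --argument value for the rest. servo_tool: Moves the arm, as the interface text tells. Its arguments: {"type":"object","properties":{"deltas":{"type":"array","items":{"type":"array","items":{"type":"number"}}},"grip":{"type":"number"},"force":{"type":"number"}},"required":["deltas"]}

```bash
mkdir -p pics
cat > h.py <<'E'
import numpy as np, cv2
from rig import arm
from scipy.spatial.transform import Rotation as R
def cam(n):
    i=arm.camera_info(n); o=np.array(i["orientation"],float)
    M=o if o.shape==(3,3) else (R.from_rotvec(o).as_matrix() if o.size==3 else R.from_quat(o).as_matrix())
    return np.array(i["K"]),np.array(i["eye"]),M,i
def px2w(n,u,v,z):
    K,e,M,_=cam(n); d=np.linalg.inv(K)@[u,v,1]; d=M@[d[0],-d[1],-d[2]]
    return e+d*(z-e[2])/d[2]
def w2px(n,p):
    K,e,M,_=cam(n); c=M.T@(np.array(p)-e); q=K@[c[0],-c[1],-c[2]]; return q[:2]/q[2]
def snap(n,f):
    im=arm.read_camera(n); cv2.imwrite("pics/"+f,im[:,:,::-1]); return im
E
python3 - <<'E'
from h import *
for n in("top","side"):
    print(arm.camera_info(n)); snap(n,n+"0.png")
print(arm.observe())
for n in ("top","side"):
  for q in("stage","plunger","chamber_top","clamp","lock_panel","blank_panel","cam_arm","key_head","spring_plate"):
    print(n,q,[(round(r["score"],2),[int(x) for x in r["rect"]]) for r in arm.outline_of(n,q)][:3])
E
```

```text
{'K': array([[484.83861553,   0.        , 318.83741098],
       [  0.        , 484.83861553, 241.46634662],
       [  0.        ,   0.        ,   1.        ]]), 'eye': array([0.43503094, 0.06193134, 0.94099658]), 'orientation': array([ 0.15426143, -0.1591192 , -1.5630586 ])}
{'K': array([[548.50035072,   0.        , 328.48664598],
       [  0.        , 548.50035072, 229.28246303],
       [  0.        ,   0.        ,   1.        ]]), 'eye': array([0.564387  , 0.93790326, 0.71462309]), 'orientation': array([ 0.02916523, -1.41871897, -2.76142753])}
{'time': 0.1, 'joint_pos': array([ 1.03550216e+00,  4.94104982e-01,  1.34608842e+00, -1.68948921e-05,
        1.30250469e+00, -9.54922265e-02]), 'qd': array([-0.0003482 , -0.00077112, -0.00237198, -0.00096702, -0.00042705,
        0.00082789]), 'joint_torque': array([ 1.09883662e-03, -8.83577299e+01, -3.84555101e+01, -3.25346600e-04,
        5.33333863e-03,  5.50927666e-05]), 'tcp_pos': array([0.2659254 , 0.56523284, 0.23076335]), 'ee_rot': array([-6.85206568e-01, -3.06562172e+00,  1.65852776e-03]), 'ft_force': array([0.78130084, 0.50268377, 
[... 472 characters left out ...]
4])]
top cam_arm [(0.73, [183, 314, 212, 338])]
top key_head []
top spring_plate [(0.8, [422, 251, 445, 278])]
side stage [(0.93, [291, 198, 411, 275]), (0.55, [390, 341, 419, 359])]
side plunger [(0.51, [400, 222, 408, 244])]
side chamber_top [(0.58, [319, 202, 337, 228]), (0.55, [296, 221, 313, 247]), (0.22, [289, 198, 411, 273])]
side clamp [(0.59, [318, 201, 332, 227])]
side lock_panel [(0.86, [241, 268, 302, 329]), (0.76, [287, 334, 354, 415]), (0.75, [162, 242, 231, 305])]
side blank_panel [(0.73, [258, 185, 307, 232]), (0.69, [293, 223, 313, 247])]
side cam_arm [(0.83, [389, 340, 419, 360])]
side key_head []
side spring_plate [(0.63, [333, 197, 351, 208]), (0.6, [397, 224, 409, 240])]
```

```bash
ls . pics
```

```text
.:
h.py
pics

pics:
side0.png
top0.png
```

View pics/top0.png

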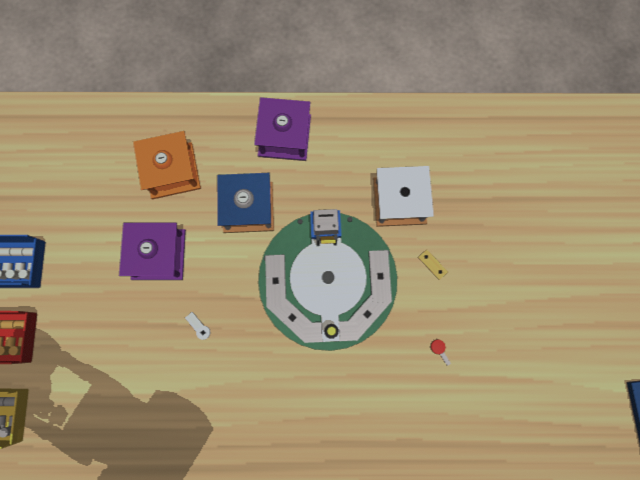

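View pics/side0.png

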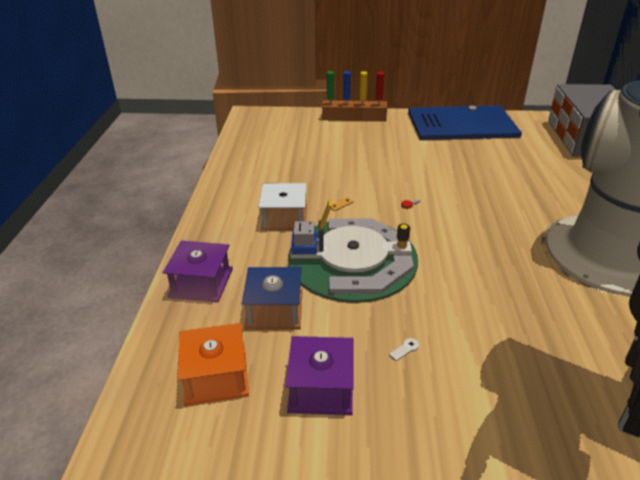

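Candidates in the top view are blue (243,199), purple (283,127) and (150,249), orange (165,163). The blue one with the chrome lock beside the base fits. White (405,192) is the blank panel. I'll measure and confirm in one enlarged crop.

Run:
```python
from h import *
im=cv2.imread("pics/top0.png"); cv2.imwrite("pics/crop.png",cv2.resize(im[150:360,205:445],None,fx=2.8,fy=2.8,interpolation=cv2.INTER_CUBIC))
hsv=cv2.cvtColor(im,cv2.COLOR_BGR2HSV)
g=cv2.inRange(hsv,(60,80,30),(90,255,160)); g[:200]=0;g[360:]=0;g[:,:250]=0;g[:,:402]=g[:,:402]
ys,xs=np.nonzero(g); print(len(xs),xs.min(),xs.max(),ys.min(),ys.max())
h=cv2.convexHull(np.c_[xs,ys].astype(np.int32)); print(cv2.fitEllipse(h))
ax=px2w("top",328,277.5,.034);print("axis (hub)",ax)
y=cv2.inRange(hsv,(22,120,120),(35,255,255)); ys,xs=np.nonzero(y[320:342,320:342]); u,v=xs.mean()+320,ys.mean()+320
k=px2w("top",u,v,.082);print("knob",u,v,k,"r",np.linalg.norm((k-ax)[:2]))
b=[]
for r in arm.outline_of("top","chamber_top")[:1]:
    ys,xs=np.nonzero(r["region"]); print(xs.mean(),ys.mean(),r["rect"],px2w("top",xs.mean(),ys.mean(),.084))
c=px2w("top",325.5,218,.084);print("ch",c,np.linalg.norm((c-ax)[:2]))
for n,p in(("blue",(243,199)),("white",(405,192))):
    q=px2w("top",*p,.074);d=(q-ax)[:2];print(n,q,np.linalg.norm(d),np.degrees(np.arctan2(d[1],d[0])))
d=(ax-k)[:2];print("stage dir deg",np.degrees(np.arctan2(d[1],d[0])))
print(px2w("side",403,227,.082), px2w("side",353,244.5,.034), px2w("side",273,284,.074))
```

```text
4147 259 396 214 349
((327.41595458984375, 280.8478698730469), (136.5992431640625, 137.19871520996094), 109.12147521972656)
axis (hub) [0.54944104 0.04192604 0.034     ]
knob 331.17543859649123 330.56140350877195 [0.45043707 0.03763743 0.082     ] r 0.09909681107489528
325.0706260032103 221.2263242375602 [313.0, 211.4, 337.9, 234.7] [0.64600345 0.04814956 0.084     ]
ch [0.65205178 0.04736253 0.084     ] 0.10275465149708517
blue [0.69053418 0.20031513 0.074     ] 0.21211878087951017 48.30532089201211
white [ 0.70489938 -0.10105561  0.074     ] 0.21121327845209897 -42.6060671134169
stage dir deg 2.4803621224445935
[0.45285453 0.04153854 0.082     ] [0.55115327 0.04003553 0.034     ] [0.69205776 0.21369305 0.074     ]
```

View pics/crop.png

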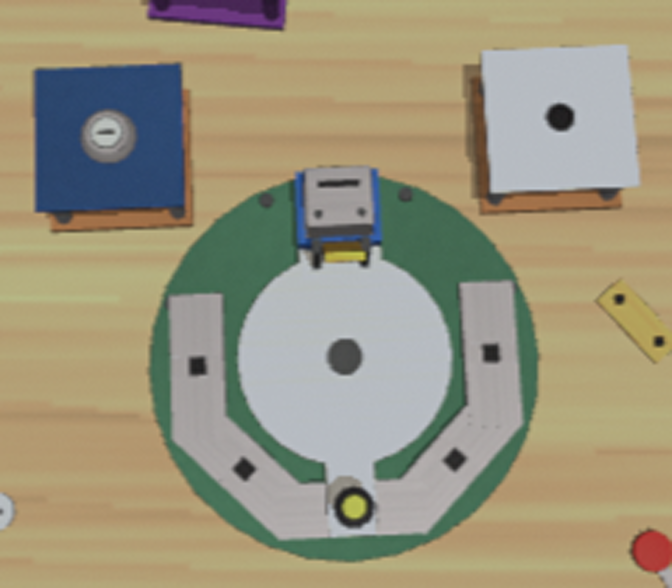

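The crop shows the blue panel's chrome lock at crop (107,133) and the blank at (560,117). The plunger knob is at (353,507), and the chamber at (338,195) with the strap standing up behind it. Blue lies at about +48° and white at about −43°, with base yaw about 2.8°, so the turn is +0.785. The next hole for the plunger is at crop (455,460).

First I go above the chamber with the fingers shut.

Call:
servo_tool --pt "-0.574 -0.305 0.04 0 0 62" --pt "-0.574 -0.305 0.04 0 0 62" --pt "-0.574 -0.305 0.04 0 0 62" --pt "-0.574 -0.305 0.04 0 0 62" --pt "-0.574 -0.305 0.04 0 0 62" --pt "-0.574 -0.305 0.04 0 0 62" --pt "-0.574 -0.305 0.04 0 0 62" --pt "-0.574 -0.305 0.04 0 0 62" --pt "-0.574 -0.305 0.04 0 0 62" --pt "-0.574 -0.305 0.04 0 0 62" --pt "-0.574 -0.305 0.04 0 0 62" --pt "-0.574 -0.305 0.04 0 0 62" --pt "-0.574 -0.305 0.04 0 0 62" --pt "-0.574 -0.305 0.04 0 0 62" --pt "-0.574 -0.305 0.04 0 0 62" --pt "-0.574 -0.305 0.04 0 0 62" --pt "-0.574 -0.305 0.04 0 0 62" --grip -1 --force 60

```text
time: 2.75
tcp_pos: [0.655, 0.0463, 0.1915]
ee_rot: [-2.165, -2.276, 0.0]
ft_force: [-1.1, -0.5, -0.2]
opening: 0.002
grip_force: 0.0
```

```bash
cat >> h.py <<'E'
A=np.array([.5503,.0409]); YAW=np.radians(2.8)
def base(p):  # world -> base axes (x radial, y) about fixture axis
    d=np.array(p[:2])-A; c,s=np.cos(YAW),np.sin(YAW); return np.array([c*d[0]+s*d[1],-s*d[0]+c*d[1],p[2]])
def world(b):
    c,s=np.cos(YAW),np.sin(YAW); return np.array([A[0]+c*b[0]-s*b[1],A[1]+s*b[0]+c*b[1],b[2]])
def st():
    o=arm.observe(); M=R.from_rotvec(o["ee_rot"]).as_matrix()
    print("t",o["time"],"base mm",(base(o["tcp_pos"])*1e3).round(1),"psi",np.degrees(np.arctan2(M[1,1],M[0,1])).round(1),"tilt",np.degrees(np.arccos(-M[2,2])).round(2),"F",o["ft_force"].round(1),"open",round(o["opening"],3),o["grip_force"])
E
python3 - <<'E'
from h import *
st(); im=snap("side","s1.png"); cv2.imwrite("pics/s1c.png",cv2.resize(im[120:290,240:430,::-1],None,fx=3.5,fy=3.5,interpolation=cv2.INTER_CUBIC))
for a in (1.57,1.8,2.0): print(a,w2px("side",world([.066+.062*np.cos(a),0,.0815+.062*np.sin(a)])))
print(w2px("side",world([.066,0,.0815])),w2px("side",world([.12,.022,.078])))
E
```

```text
t 2.75 base mm [104.9   0.3 191.5] psi 2.9 tilt 0.01 F [-1.1 -0.5 -0.2] open 0.002 0.0
1.57 [320.76499178 199.79725621]
1.8 [328.07764496 200.47630351]
2.0 [334.11853976 202.19350947]
[321.03917608 225.98305201] [293.59223028 233.99907686]
```

View pics/s1c.png

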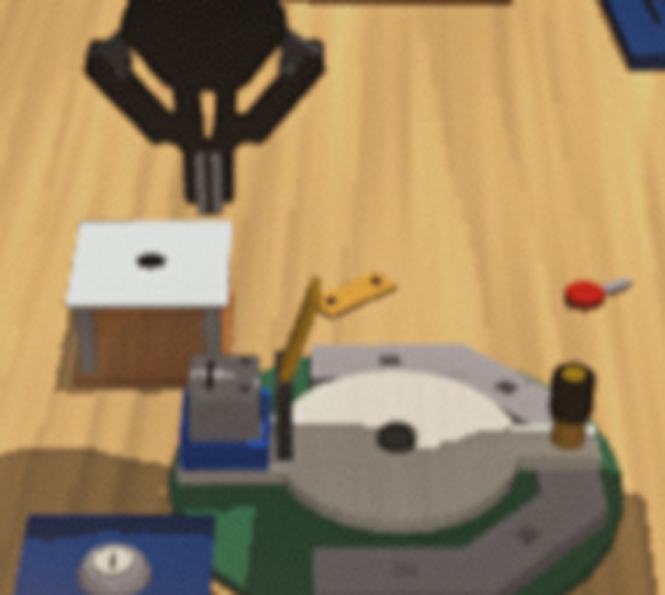

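The shut fingers are above the chamber at crop (208,205). The strap tip is at (315,280), so the clamp is open about 1.85. The chamber stands slightly proud in its nest. I press at r≈110 mm.

Call:
servo_tool --pt "0 0.006 0.04 0 0 0" --pt "0 0.006 0.08 0 0 0" --pt "0 0.006 0.096 0 0 0" --pt "0 0.006 0.1 0 0 0" --pt "0 0.006 0.102 0 0 0" --pt "0 0.006 0.104 0 0 0" --pt "0 0.006 0.106 0 0 0" --pt "0 0.006 0.108 0 0 0" --pt "0 0.006 0.11 0 0 0" --pt "0 0.006 0.111 0 0 0" --pt "0 0.006 0.112 0 0 0" --pt "0 0.006 0.112 0 0 0"

```text
time: 4.0
tcp_pos: [0.6618, 0.0454, 0.0794]
ee_rot: [2.166, 2.275, 0.0]
ft_force: [1.3, -0.0, 1.3]
opening: -0.001
grip_force: 0.8
```

Call:
servo_tool --pt "0 0 0.001 0 0 0" --pt "0 0 0.0015 0 0 0" --pt "0 0 0.002 0 0 0" --pt "0 0 0.0025 0 0 0" --pt "0 0 0.0025 0 0 0"

```text
time: 4.5
tcp_pos: [0.662, 0.0454, 0.0779]
ee_rot: [2.166, 2.275, 0.001]
ft_force: [-3.7, -0.2, 17.4]
opening: 0.0
grip_force: 8.8
```

Seated: 17 N reaction with the top at 77.9 mm. Now I lift, go behind the strap and push it over.

Call:
servo_tool --pt "0 0 -0.045 0 0 0" --pt "0 0 -0.09 0 0 0" --pt "0 -0.04 -0.095 0 0 0" --pt "0 -0.087 -0.095 0 0 0" --pt "0 -0.092 -0.095 0 0 0" --pt "0 -0.092 -0.06 0 0 0" --pt "0 -0.092 -0.035 0 0 0" --pt "0 -0.092 -0.035 0 0 0" --pt "0 -0.075 -0.035 0 0 0" --pt "0 -0.06 -0.035 0 0 0" --pt "0 -0.05 -0.035 0 0 0" --pt "0 -0.04 -0.035 0 0 0" --pt "0 -0.03 -0.035 0 0 0" --pt "0 -0.02 -0.035 0 0 0" --pt "0 -0.02 -0.035 0 0 0"

```text
time: 6.0
tcp_pos: [0.6431, 0.0445, 0.1119]
ee_rot: [2.166, 2.274, 0.002]
ft_force: [0.5, -0.2, -1.0]
opening: -0.001
grip_force: 0.0
```

Run:
```python
from h import *
st(); im=snap("side","s2.png"); cv2.imwrite("pics/s2c.png",cv2.resize(im[120:290,240:430,::-1],None,fx=3.5,fy=3.5,interpolation=cv2.INTER_CUBIC))
```

```text
t 6.0 base mm [ 92.9  -0.9 111.9] psi 2.8 tilt 0.08 F [ 0.5 -0.2 -1. ] open -0.001 0.0
```

View pics/s2c.png

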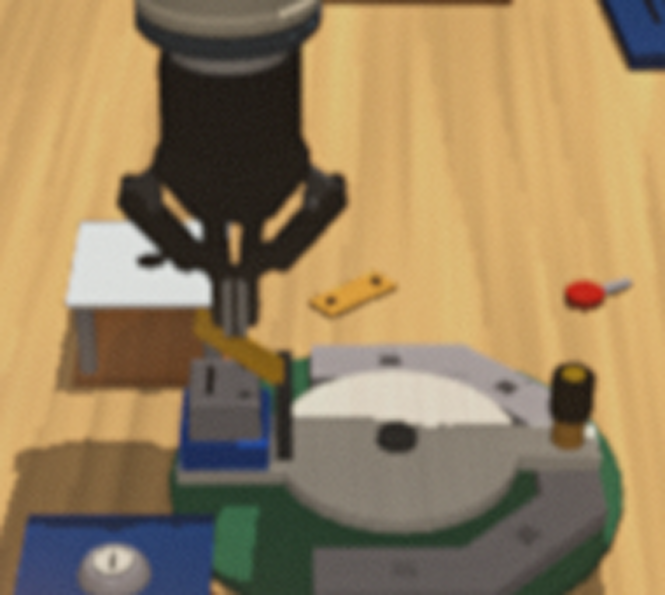

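The strap now leans outward at about 40° over the chamber, at crop (240,345). I press it flat.

Call:
servo_tool --pt "0 0.008 0.002 0 0 0" --pt "0 0.014 0.006 0 0 0" --pt "0 0.018 0.012 0 0 0" --pt "0 0.02 0.018 0 0 0" --pt "0 0.02 0.022 0 0 0" --pt "0 0.02 0.025 0 0 0" --pt "0 0.02 0.027 0 0 0" --pt "0 0.02 0.028 0 0 0" --pt "0 0.02 0.0285 0 0 0" --pt "0 0.02 0.0285 0 0 0"

```text
time: 7.05
tcp_pos: [0.6616, 0.0455, 0.0842]
ee_rot: [2.166, 2.275, 0.001]
ft_force: [-3.9, 0.5, 12.0]
opening: -0.001
grip_force: 6.1
```

The clamp is flat: its top is at 84.2 mm with 12 N on the stop. Now to the knob, with the gripper open.

Call:
servo_tool --pt "0 0 -0.05 0 0 0" --pt "0 0 -0.07 0 0 0" --pt "0 -0.05 -0.07 0 0 0" --pt "0 -0.1 -0.07 0 0 0" --pt "0 -0.15 -0.07 0 0 0" --pt "0 -0.2 -0.07 0 0 0" --pt "0 -0.211 -0.07 0 0 0" --pt "0 -0.211 -0.07 0 0 0" --pt "0 -0.211 -0.07 0 0 0" --grip 1

```text
time: 7.95
tcp_pos: [0.4524, 0.0351, 0.1537]
ee_rot: [2.166, 2.274, 0.002]
ft_force: [0.5, -1.3, -0.0]
opening: 1.001
grip_force: 0.0
```

Run:
```python
from h import *
st(); im=snap("side","s3.png"); cv2.imwrite("pics/s3c.png",cv2.resize(im[120:290,240:430,::-1],None,fx=3.5,fy=3.5,interpolation=cv2.INTER_CUBIC))
for b in([-.1,0,.082],[-.1,0,.054],[-.1,0,.15]): print((w2px("side",world(b))-[240,120])*3.5)
```

```text
t 7.95 base mm [-98.1  -1.  153.7] psi 2.8 tilt 0.11 F [ 0.5 -1.3 -0. ] open 1.001 0.0
[574.11039864 369.01190565]
[570.23089076 408.45533117]
[584.03011874 268.15691253]
```

View pics/s3c.png

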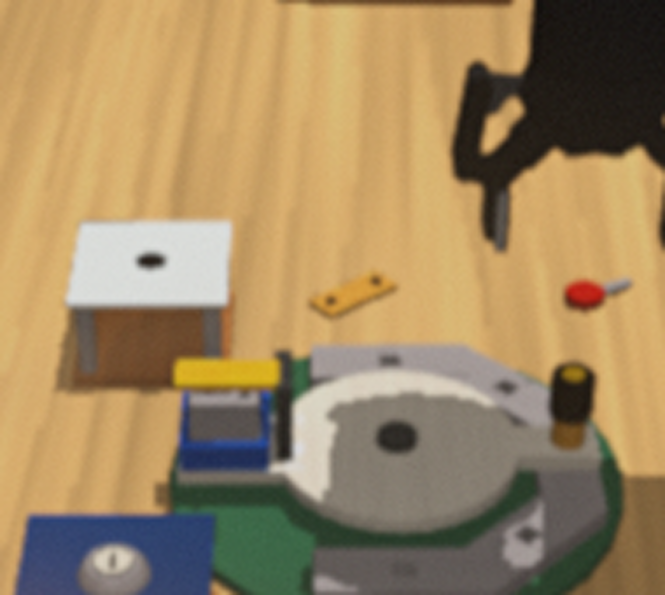

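The clamp lies flat at crop (227,373). The knob spot at (573,374) agrees with my prediction to about 2 mm. I descend and grasp.

Call:
servo_tool --pt "0.003 -0.001 0.04 0 0 0" --pt "0.003 -0.001 0.08 0 0 0" --pt "0.003 -0.001 0.105 0 0 0" --pt "0.003 -0.001 0.105 0 0 0" --pt "0.003 -0.001 0.105 0 0 0"

```text
time: 8.5
tcp_pos: [0.4506, 0.0381, 0.0483]
ee_rot: [-2.166, -2.275, 0.0]
ft_force: [0.4, 1.2, 0.0]
opening: 0.999
grip_force: 0.0
```

Call:
servo_tool --pt "0 0 0 0 0 0" --pt "0 0 0 0 0 0" --pt "0 0 0 0 0 0" --pt "0 0 0 0 0 0" --pt "0 0 0 0 0 0" --pt "0 0 0 0 0 0" --pt "0 0 0 0 0 0" --pt "0 0 0 0 0 0" --grip -1 --force 50

```text
time: 9.3
tcp_pos: [0.4508, 0.0381, 0.049]
ee_rot: [2.165, 2.274, 0.003]
ft_force: [1.7, 1.1, 13.0]
opening: 0.29
grip_force: 48.3
```

Call:
servo_tool --pt "0 0 -0.004 0 0 0" --pt "0 0 -0.008 0 0 0" --pt "0 0 -0.012 0 0 0" --pt "0 0 -0.0135 0 0 0" --pt "0 0 -0.0135 0 0 0"

```text
time: 9.8
tcp_pos: [0.4507, 0.0381, 0.0622]
ee_rot: [2.166, 2.274, 0.002]
ft_force: [5.7, 0.4, -9.5]
opening: 0.286
grip_force: 49.5
```

Run:
```python
from h import *
st()
# arc in tool axes (tool x=base y, tool y=base x), from knob (-100,0)
for a in range(0,46,5):
    t=np.radians(a); print(a,(-.1*np.sin(t)).round(4),(.1-.1*np.cos(t)).round(4))
```

```text
t 9.8 base mm [-99.7   2.   62.2] psi 2.8 tilt 0.11 F [ 5.7  0.4 -9.5] open 0.286 49.54331874847412
0 -0.0 0.0
5 -0.0087 0.0004
10 -0.0174 0.0015
15 -0.0259 0.0034
20 -0.0342 0.006
25 -0.0423 0.0094
30 -0.05 0.0134
35 -0.0574 0.0181
40 -0.0643 0.0234
45 -0.0707 0.0293
```

The plunger is up by 13 mm (−9.5 N is the spring). I turn the stage +45° along the arc.

Call:
servo_tool --pt "-0.0087 0.0004 0 0 0 -5" --pt "-0.0174 0.0015 0 0 0 -10" --pt "-0.0259 0.0034 0 0 0 -15" --pt "-0.0342 0.006 0 0 0 -20" --pt "-0.0423 0.0094 0 0 0 -25" --pt "-0.05 0.0134 0 0 0 -30" --pt "-0.0574 0.0181 0 0 0 -35" --pt "-0.0643 0.0234 0 0 0 -40" --pt "-0.0707 0.0293 0 0 0 -45" --pt "-0.0707 0.0293 0 0 0 -45" --pt "-0.0707 0.0293 0 0 0 -45"

```text
time: 10.9
tcp_pos: [0.4821, -0.031, 0.0617]
ee_rot: [-1.135, -2.929, 0.0]
ft_force: [2.0, -1.3, -9.3]
opening: 0.29
grip_force: 49.9
```

Run:
```python
from h import *
st(); im=snap("top","t4.png"); cv2.imwrite("pics/t4c.png",cv2.resize(im[150:360,205:445,::-1],None,fx=2.8,fy=2.8,interpolation=cv2.INTER_CUBIC))
```

```text
t 10.9 base mm [-71.6 -68.5  61.7] psi 47.6 tilt 0.03 F [ 2.  -1.3 -9.3] open 0.29 49.92528676986694
```

View pics/t4c.png

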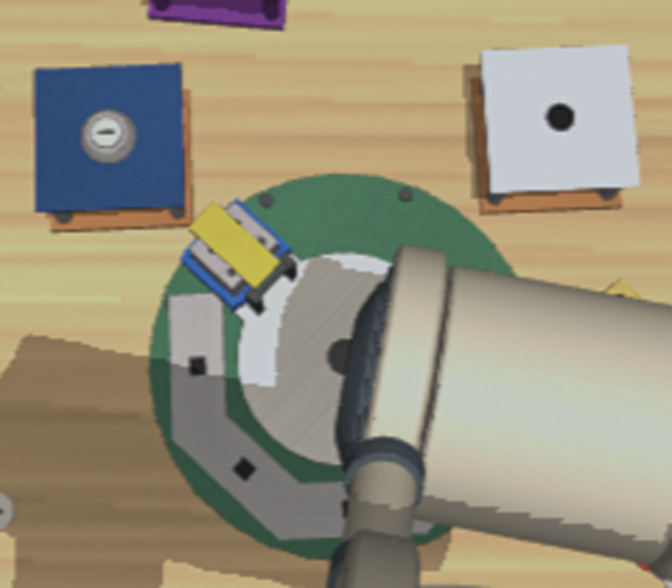

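The chamber and strap, at crop (235,250), now point at the blue panel. I lower the plunger.

Call:
servo_tool --pt "0 0 0.003 0 0 0" --pt "0 0 0.006 0 0 0" --pt "0 0 0.009 0 0 0" --pt "0 0 0.012 0 0 0" --pt "0 0 0.013 0 0 0" --pt "0 0 0.013 0 0 0"

```text
time: 11.55
tcp_pos: [0.4825, -0.0312, 0.0491]
ee_rot: [1.13, 2.931, -0.0]
ft_force: [-2.8, -3.3, 6.5]
opening: 0.287
grip_force: 51.8
```

Call:
servo_tool --pt "0 0 0 0 0 0" --pt "0 0 0 0 0 0" --pt "0 0 0 0 0 0" --pt "0 0 0 0 0 0" --pt "0 0 0 0 0 0" --pt "0 0 -0.04 0 0 0" --pt "0 0 -0.08 0 0 0" --pt "0 0 -0.12 0 0 0" --pt "0 -0.05 -0.15 0 0 0" --pt "0 -0.1 -0.15 0 0 0" --pt "0 -0.15 -0.15 0 0 0" --pt "0 -0.15 -0.15 0 0 0" --pt "0 -0.15 -0.15 0 0 0" --grip 1

```text
time: 12.85
tcp_pos: [0.381, -0.143, 0.199]
ee_rot: [1.135, 2.929, 0.0]
ft_force: [0.6, 0.3, -0.0]
opening: 1.0
grip_force: 0.0
```

Run:
```python
from h import *
st(); a=snap("side","s5.png"); b=snap("top","t5.png")
c1=cv2.resize(a[170:290,270:430,::-1],(400,300),interpolation=cv2.INTER_CUBIC)
c2=cv2.resize(b[150:360,205:445,::-1],(400,350),interpolation=cv2.INTER_CUBIC)
o=np.zeros((350,800,3),np.uint8);o[:300,:400]=c1;o[:,400:]=c2;cv2.imwrite("pics/f5.png",o)
r=np.radians(45)
for z in(.052,.054,.082,.092): print(z,w2px("side",world([-.1*np.cos(r),-.1*np.sin(r),z])))
p=world([.1,0,.082])
hsv=cv2.cvtColor(a[:,:,::-1].copy(),cv2.COLOR_BGR2HSV)
# top camera: spot and hub-based stage angle
hb=cv2.cvtColor(b[:,:,::-1].copy(),cv2.COLOR_BGR2HSV); y=cv2.inRange(hb,(22,120,100),(35,255,255)); y[:300]=0;y[330:]=0;y[:,:345]=0;y[:,390:]=0
ys,xs=np.nonzero(y)
if len(xs):
  for z in(.082,.092):
    k=base(px2w("top",xs.mean(),ys.mean(),z));print(xs.mean(),ys.mean(),k,np.degrees(np.arctan2(-k[1],-k[0])),np.hypot(*k[:2]))
  K=np.array([xs.mean(),ys.mean()])
```

```text
t 12.85 base mm [-178.1 -175.5  199. ] psi 47.6 tilt 0.02 F [ 0.6  0.3 -0. ] open 1.0 0.0
0.052 [385.25426812 217.8778837 ]
0.054 [385.31088658 217.10479994]
0.082 [386.1155403  206.11783931]
0.092 [386.40845316 202.11832762]
370.5 312.0 [-0.07112546 -0.06905839  0.082     ] 44.15520874949634 0.09913572399043251
370.5 312.0 [-0.0716258  -0.06794435  0.092     ] 43.489056954980384 0.0987253208372487
```

View pics/f5.png

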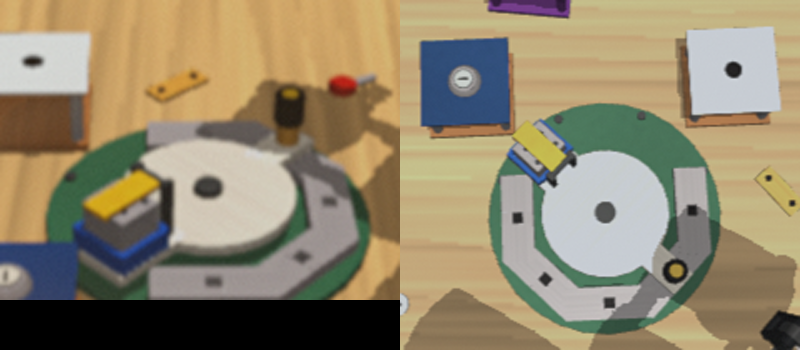

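Run:
```python
from h import *
def spot(f,c):
    im=cv2.imread("pics/"+f)[c[1]-12:c[1]+14,c[0]-14:c[0]+14]; h=cv2.cvtColor(im,cv2.COLOR_BGR2HSV)
    n,l,s,ce=cv2.connectedComponentsWithStats(cv2.inRange(h,(20,140,60),(35,255,255)))
    return [(int(s[i,4]),(ce[i]+[c[0]-14,c[1]-12]).round(1).tolist()) for i in range(1,n) if s[i,4]>2]
r=np.radians(45)
print("start",spot("side0.png",(403,227)),w2px("side",world([-.1,.002,.082])))
print("now",spot("s5.png",(386,206)))
for z in(.082,.092): print(z,w2px("side",world([-.1*np.cos(r)+.0014,-.1*np.sin(r)+.0014,z])))
def prof(f,u,v0,v1): print(f,[cv2.imread("pics/"+f)[v,u].tolist() for v in range(v0,v1)])
prof("side0.png",403,222,250); prof("s5.png",386,201,229)
```

```text
start [(43, [403.6, 226.4])] [404.15112765 226.00937579]
now [(30, [385.9, 207.1])]
0.082 [385.51199189 206.48534732]
0.092 [385.80213445 202.48370388]
side0.png [[84, 134, 170], [64, 109, 138], [39, 123, 145], [30, 167, 190], [31, 182, 208], [29, 169, 195], [30, 129, 153], [25, 70, 86], [25, 34, 42], [25, 31, 39], [22, 32, 39], [21, 31, 39], [21, 30, 38], [22, 32, 39], [21, 30, 35], [22, 32, 37], [21, 31, 37], [21, 28, 36], [28, 38, 51], [28, 53, 74], [31, 67, 95], [31, 72, 104], [33, 72, 104], [30, 73, 104], [31, 70, 103], [43, 76, 105], [79, 101, 120], [128, 145, 154]]
s5.png [[98, 156, 198], [87, 140, 179], [65, 104, 135], [44, 74, 96], [29, 77, 101], [25, 105, 135], [27, 112, 147], [26, 98, 128], [26, 65, 85], [24, 38, 49], [21, 30, 36], [19, 29, 38], [24, 31, 39], [24, 33, 40], [22, 31, 39], [23, 31, 39], [26, 33, 42], [20, 27, 34], [24, 31, 38], [24, 37, 48], [26, 53, 76], [32, 72, 103], [34, 77, 109], [37, 77, 110], [32, 75, 107], [32, 75, 107], [43, 78, 109], [74, 98, 118]]
```

The plunger is home: the spot is at v=207.1 px, against 206.5 predicted for home and 202.5 for riding on the ring. The stage is at +45°, the clamp is flat, the bystanders are untouched and the gripper is clear.

```bash
python3 -c "
from rig import arm
print(arm.job_done())"
```

```text
the job is handed in; nothing more can be done
None
```

The job is done and handed in at about 13 s: the chamber is fully down, the clamp is closed flat over it, and the stage is turned +45° to the blue cam-lock panel with the plunger home in that hole.

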